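Fill the foam tray with capped tubes from the sloping cradle

TASK

Finish packing the white foam tray: take the two black-capped glass tubes from the blue sloping cradle and stand them upright, caps up, in the tray's two empty sockets, one in each. They are glass, so lower each one to the bottom of its socket, let it rest there a moment while you still hold it, and only then let go. Leave the red-capped tube in the cradle, and do not disturb the tubes already packed or the orange tape roll.

Things in the scene. Friction and masses are not known exactly. Their poses are not given: they have to be found in the camera images.
- tube_a: Glass test tube, round-bottomed, 18 mm diameter, 160 mm long over all, with a black screw cap (24 mm diameter, the top 30 mm: 130 to 160 mm from the foot). About 50 g. Origin at the centre of the round foot's lowest point; its z axis runs along the tube to the cap. Starts in one of the cradle's three grooves, leaning 25 degrees from vertical. Either black-capped tube may go in either empty socket.
- tube_b: Glass test tube, round-bottomed, 18 mm diameter, 160 mm long over all, with a black screw cap (24 mm diameter, the top 30 mm: 130 to 160 mm from the foot). About 50 g. Origin at the centre of the round foot's lowest point; its z axis runs along the tube to the cap. As tube_a, in another groove.
- reject_tube: Glass test tube, round-bottomed, 18 mm diameter, 160 mm long over all, with a red screw cap (24 mm diameter, the top 30 mm: 130 to 160 mm from the foot). About 50 g. Origin at the centre of the round foot's lowest point; its z axis runs along the tube to the cap. Starts in the remaining groove; to be left there.
- cradle: Blue fixed stand, 120 x 215 mm base, 117 mm high. Origin on the table, 10 mm to -x of the base's centre. Three V grooves at y = -80, 0, +80 mm lean 25 degrees from vertical, caps up and toward its -x (the robot). The foot stands on a ledge at x = 45, z = 28 mm; the groove supports the lower 100 mm of a tube from beneath, the upper 60 mm is free all round. Lift tubes straight up.
- tray: White foam tray, fixed, a block 160 x 160 x 60 mm with four round sockets in a 75 mm square pattern. Origin under its centre; the two sockets on its -x side (toward the robot) are empty, those on its +x side each hold a tube.
- tray_hole0 (a point): Centre of the mouth of an empty socket, level with the tray's top (60 mm above the table): 25 mm diameter, 45 mm deep, 3 mm chamfer. At (-37.5, +37.5) mm in the tray's x, y. A seated tube has its foot 45 mm below this point.
- tray_hole1 (a point): The same for the other empty socket, at (-37.5, -37.5) mm in the tray's x, y.
- packed_1: Glass test tube, round-bottomed, 18 mm diameter, 160 mm long over all, with a black screw cap (24 mm diameter, the top 30 mm: 130 to 160 mm from the foot). About 50 g. Origin at the centre of the round foot's lowest point; its z axis runs along the tube to the cap. Starts upright in a back socket of the tray; to be left alone.
- packed_2: Glass test tube, round-bottomed, 18 mm diameter, 160 mm long over all, with a black screw cap (24 mm diameter, the top 30 mm: 130 to 160 mm from the foot). About 50 g. Origin at the centre of the round foot's lowest point; its z axis runs along the tube to the cap. Starts upright in a back socket of the tray; to be left alone.
- tape_roll: Orange tape roll lying flat, 96 mm diameter, 24 mm high; bystander. Origin at the centre of its underside.
Things that resemble listed ones, but are neither listed nor needed, are in the scene too. Leave any brown look-alike of the tube_b alone.

How it is judged:
By the outcome, as a careful person would: the job done as asked, in the order asked, and still so for the second after the job is handed in, with the robot touching nothing.
It also fails if it takes over 64 s, if anything falls off the work surface, if the arm or the gripper's body presses on something with over 40 N, if the wrist force passes 120 N, or if a joint passes its speed limit or range.

ROBOT

A 7-joint arm with a two-finger parallel gripper is mounted at the origin on the work surface. World frame = base frame: x ahead of the robot, y to its left, z up, the work surface at z = 0. Lengths are in m, angles in degrees, forces in N, time in s.
With the tool pointing down it reaches from about 0.425 to 0.875 m from the base axis. Payload 4.7 kg.
Tool frame: the origin (TCP) lies at the very end of the fingers, on their centre line; the grasp point (between the pads) lies 19 mm behind it; z points along the fingers, y is the line along which they close (so a half turn about z gives the same grasp; the last joint's range is limited). The gripper opens to 87 mm and grips with 3 to 60 N. Pads are 19 mm wide; open, the fingers measure 117 mm over their backs; the gripper's body (75 mm by 190 mm) begins 51 mm behind the grasp point.
Start: joints at [64.062, 18.392, -4.016, 83.108, 1.295, 78.541, -3.26], TCP at [0.293, -0.58, 0.223] pointing down, gripper open.
Joint ranges: [-163.93, 163.93], [-17.29, 119.83], [-79.2, 71.16], [3.27, 140.29], [-89.18, 269.18], [5.43, 117.66], [-154.24, 154.24]. Speed limits (degrees/s): [147.25, 147.25, 180, 180, 180, 180, 180].

INTERFACE

Orientations are given as [roll, pitch, yaw] about the fixed x, y, z axes, in that order (R = Rz(yaw) Ry(pitch) Rx(roll)).
In Python, from cell import get_obs, eyes, env gives the robot as it stands.
- The arm moves only by the tool servo_tool, never from a script. Its argument "series" is a list that holds one entry, the list of rows, each a list of 7 numbers: the shift along the tool's x, y, z in units of 300 mm (1.0 is 300 mm), then the turn, a rotation vector about the tool's x, y, z in units of pi rad (1.0 is pi rad), then the opening, from 0 (shut) to 1 (fully open). In form: [[[tx, ty, tz, wx, wy, wz, gripper], ...]]. A call has 1 to 12 rows; each row is the pose to reach, as a shift and turn from the pose commanded when the call began, along the tool's axes at that moment, turning the shorter way round; what a row does not reach only later rows make up. A row lasts 1/12 s, in which the tool goes at most 41.7 mm and 7.16 degrees, less where a joint would pass 70% of its speed; a pose out of reach is approached as far as the arm can. A call with a number of a shift or a turn outside -1 to 1 is refused whole. A call with a gripper value outside its range is refused whole. The fingers move at their own pace and stop on an object; "grip_force" is the grip in N (left out, the last holds). Time passes only in rows, so rows that repeat a pose let the fingers close. It gives the time, the measured TCP pose, the force, the opening and the grip force at its end, in the units of the state.
- get_obs(): the state, without advancing time (a new reading comes with each control period).
- eyes.read_camera(name): name is "scene" or "top" or "wrist"; returns a dict with "frame" (400x640x3 uint8, red, green, blue), "depth" (400x640 float32, m along the optical axis (not along the pixel's ray), 0 where there is no reading), "fx", "fy", "cx", "cy" (pixels), "origin" and "rotation" of the camera in the world; the wrist camera has in their place "mount" (4x4, takes a point from camera to tool coordinates, whose origin is the TCP and whose axes are the flange's). Camera axes: x right, y down, z forward; pixel columns grow to the right and rows downward; lengths in m; the calibration is good to about 2 mm. The wrist camera is an equidistant fisheye: a pixel r from the principal point sees the ray r / f radians off the axis. A picture is of the moment at which its call begins: read the wrist's pose just before it.
- env.sign_off(): hands the job in; it is judged then, once.
The state is a dict: "time_s": time; "qpos": joint angles; "joint_velocities": joint speeds; "effort": joint torques, N m; "tool_pos": TCP position; "tool_rot": TCP orientation; "force": force on the tool from outside, world axes, zero at the start; "wrist_torque": the same for the moment, N m; "grip_width": finger opening in m; "grasp_force": force on a finger pad.
Only numpy, scipy, OpenCV 4.12 (cv2) and the standard library are available. Lean on these libraries where they do the work, as an engineer would, in place of code of your own. Each camera call takes 0.05 s, during which the arm holds its last target. There are 200 camera calls.

## Working session

There is one attempt and no reset: what is moved stays moved. The work goes in short steps, Python scripts to look and compute and a tool call to move; the robot and the scene stay as the last step left them, time stands still between calls to the robot, and variables do not carry over. Pictures are saved under pics/ and viewed, at most 10 in all, crops included, and the job is handed in when it is done.

Besides the shell and the picture viewer there is one more tool, called after ">>>" as name(argument=value, ...) on one line, values as JSON. servo_tool: Moves the arm, as the interface text tells. Shifts and turns lie within -1 to 1; 1 stands for 300 mm of shift or pi rad of turn. Its arguments: {"type":"object","properties":{"series":{"type":"array"},"grip_force":{"type":"number"}},"required":["series"]}

```bash
mkdir -p pics; ls; python3 - <<'E'
from cell import get_obs, eyes, env
import cv2,numpy as np,pickle
o=get_obs();print({k:np.round(v,3) for k,v in o.items()})
d={}
for n in ("scene","top"):
    c=eyes.read_camera(n);d[n]=c
    cv2.imwrite(f"pics/{n}0.png",c["frame"][:,:,::-1]);print(n,c["fx"],c["fy"],c["cx"],c["cy"],c["origin"],np.round(c["rotation"],3))
pickle.dump(d,open("c0.pkl","wb"))
E
```

```text
pics
{'time_s': np.float64(0.0), 'qpos': array([64.061, 18.44 , -4.017, 83.176,  1.294, 78.54 , -3.259]), 'joint_velocities': array([-0.045, -0.06 , -0.017,  0.025,  0.088,  0.02 , -0.01 ]), 'effort': array([-0.0000e+00, -4.9129e+01, -4.0400e-01, -3.1253e+01, -6.4000e-02,
        4.3000e-02,  0.0000e+00]), 'tool_pos': array([ 0.292, -0.58 ,  0.221]), 'tool_rot': array([-1.79889e+02,  4.00000e-03,  2.67510e+01]), 'force': array([ 0.24 ,  0.331, -0.431]), 'wrist_torque': array([ 0.015,  0.009, -0.008]), 'grasp_force': np.float64(0.0), 'grip_width': np.float64(0.087)}
scene 498.9362424627784 498.9362424627784 322.63740278184366 205.07747131276506 [ 1.16248379 -0.35582043  0.91691214] [-141.297   -0.234   59.629]
top 493.7103831389921 493.7103831389921 313.422589743193 199.81461307529275 [0.38767908 0.00838855 1.0802037 ] [-169.434   -0.49   -89.691]
```

View pics/top0.png

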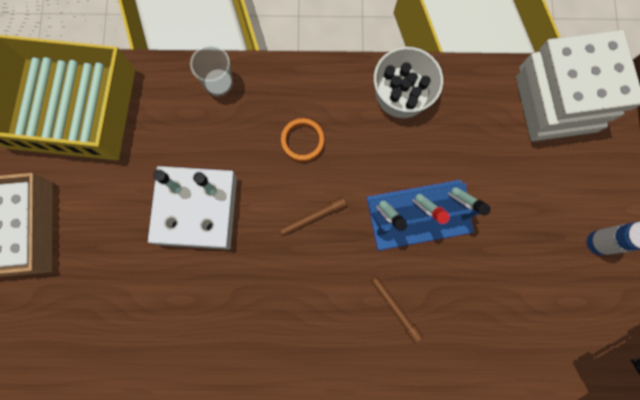

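View pics/scene0.png

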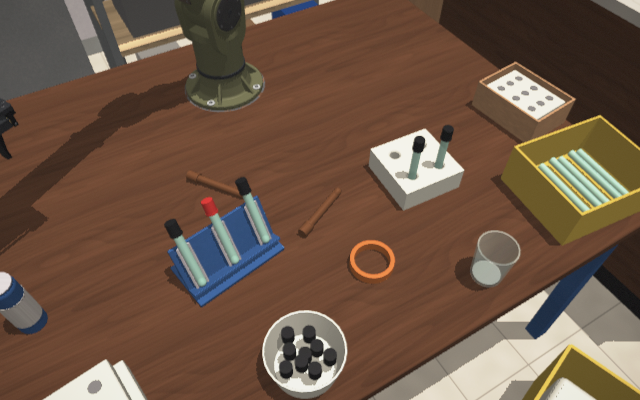

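The top view shows:
- **Tray:** about (192,208), with empty sockets at (171,222) and (207,225).
- **Cradle:** about (423,215), with black caps at (398,222) and (483,207) and the red cap at (441,214).
- **Brown look-alikes:** lying at (314,217) and (397,310).

The scene view agrees.

```bash
cat > h.py <<'E'
import numpy as np,cv2
from scipy.spatial.transform import Rotation as R
def camR(c):
    r=np.array(c["rotation"],float)
    return r if r.shape==(3,3) else R.from_euler('xyz',r,degrees=True).as_matrix()
def cloud(c):
    v,u=np.indices(c["depth"].shape);z=c["depth"]
    p=np.stack([(u-c["cx"])/c["fx"]*z,(v-c["cy"])/c["fy"]*z,z],-1)
    return p@camR(c).T+np.array(c["origin"])
def ray(c,u,v,h):
    d=camR(c)@np.array([(u-c["cx"])/c["fx"],(v-c["cy"])/c["fy"],1]);o=np.array(c["origin"])
    return o+d*(h-o[2])/d[2]
def proj(c,p):
    q=camR(c).T@(np.array(p)-c["origin"]);return q[:2]/q[2]*c["fx"]+[c["cx"],c["cy"]]
def axes(zdir,ydir):
    z=np.array(zdir,float)/np.linalg.norm(zdir);y=np.array(ydir,float);y-=z*(y@z);y/=np.linalg.norm(y)
    return np.stack([np.cross(y,z),y,z],1)
def row(o,pos,M):
    """shift/turn row from measured state to target TCP pos, rotation matrix M"""
    A=R.from_euler('xyz',o["tool_rot"],degrees=True).as_matrix()
    return np.r_[A.T@(np.array(pos)-o["tool_pos"])/.3,R.from_matrix(A.T@M).as_rotvec()/np.pi]
E
python3 - <<'E'
import pickle
from h import *
d=pickle.load(open("c0.pkl","rb"))
for n,c in d.items():
    P=cloud(c);f=c["frame"].astype(int);ok=c["depth"]>0
    print(n,"table z",np.median(P[...,2][ok&(f[...,0]>f[...,2]+20)&(abs(P[...,2])<.03)]))
    hsv=cv2.cvtColor(c["frame"],cv2.COLOR_RGB2HSV)
    for nm,m in (("black",f.max(-1)<60),("red",(f[...,0]>130)&(f[...,1]<60)),):
        m=m&ok&(P[...,2]>.12)&(P[...,2]<.2)&(abs(P[...,1])<.5)&(P[...,0]<.8)&(P[...,0]>.3)
        k,l,st,ce=cv2.connectedComponentsWithStats(m.astype(np.uint8))
        for i in range(1,k):
            if st[i,4]>25:
                q=P[l==i];print(n,nm,st[i],np.round(np.median(q,0),4),"min",np.round(np.percentile(q,3,axis=0),3),"max",np.round(np.percentile(q,97,axis=0),3))
    # tray top
    m=ok&(abs(P[...,2]-.06)<.008)&(f.min(-1)>140)&(abs(P[...,1]-.25)<.2)
    k,l,st,ce=cv2.connectedComponentsWithStats(m.astype(np.uint8));i=1+st[1:,4].argmax()
    q=P[l==i];print("traytop",st[i],np.median(q[:,2]))
    hull=cv2.convexHull((q[:,:2]*1e4).astype(np.int32));r=cv2.minAreaRect(hull);print("rect",r,"->",np.round(cv2.boxPoints(r)/1e4,4).tolist())
    # blue
    m=ok&(hsv[...,0]>100)&(hsv[...,0]<125)&(hsv[...,1]>120)&(abs(P[...,1]+.2)<.16)&(P[...,0]<.7)&(P[...,2]<.125)
    k,l,st,ce=cv2.connectedComponentsWithStats(m.astype(np.uint8));i=1+st[1:,4].argmax();q=P[l==i]
    r=cv2.minAreaRect((q[:,:2]*1e4).astype(np.int32));print("blue",st[i],r,np.round(cv2.boxPoints(r)/1e4,4).tolist(),q[:,2].max())
    # tube glass
c=d["top"];g=cv2.resize(c["frame"][150:260,140:250],None,fx=5,fy=5,interpolation=cv2.INTER_CUBIC)
g2=cv2.resize(c["frame"][170:260,350:500],None,fx=4,fy=4,interpolation=cv2.INTER_CUBIC)
im=np.zeros((560,800,3),np.uint8);im[:550,:550]=g
cv2.imwrite("pics/t1.png",g[:,:,::-1])
f=c["frame"];gr=f.max(-1)
m=(gr<110).astype(np.uint8);k,l,st,ce=cv2.connectedComponentsWithStats(m[205:240,155:225])
for i in range(1,k):print(st[i],ce[i]+[155,205],ray(c,*(ce[i]+[155,205]),.06))
E
```

```text
scene table z -0.0011340623541824524
scene black [440 125  14  17 162] [0.6067 0.2867 0.1671] min [0.594 0.28  0.147] max [0.615 0.301 0.175]
scene black [413 136  12  17 148] [0.6046 0.2128 0.1679] min [0.593 0.205 0.147] max [0.61  0.225 0.176]
scene black [235 177  16  19 185] [ 0.523  -0.162   0.1661] min [ 0.505 -0.171  0.151] max [ 0.532 -0.151  0.176]
scene black [164 219  19  20 223] [ 0.5531 -0.3173  0.1662] min [ 0.535 -0.328  0.151] max [ 0.562 -0.306  0.176]
scene red [201 200  17  16 147] [ 0.5398 -0.2386  0.1643] min [ 0.532 -0.248  0.151] max [ 0.547 -0.228  0.176]
traytop [ 371  129   93   66 2627] 0.058818591133622866
rect ((5635.0634765625, 2568.80419921875), (1621.5623779296875, 1642.8648681640625), 87.23945617675781) -> [[0.47760000824928284, 0.17990000545978546], [0.6416000127792358, 0.17190000414848328], [0.6495000123977661, 0.33390000462532043], [0.48539999127388, 0.3418000042438507]]
blue [ 168  196  116  110 4292] ((5588.115234375, -2336.39453125), (1215.95166015625, 2149.422607421875), 10.274378776550293) [[0.4797999858856201, -0.1386999934911728], [0.518199
[... 833 characters left out ...]
, 1611.9266357421875), 86.46980285644531) -> [[0.4787999987602234, 0.18160000443458557], [0.6396999955177307, 0.17170000076293945], [0.6496000289916992, 0.3330000042915344], [0.4887000024318695, 0.34290000796318054]]
blue [ 367  181  111   69 3919] ((5570.98974609375, -2327.376953125), (1185.71826171875, 2139.43408203125), 10.859103202819824) [[0.47870001196861267, -0.1388999968767166], [0.5189999938011169, -0.3490000069141388], [0.6355000138282776, -0.32659998536109924], [0.5952000021934509, -0.11649999767541885]] 0.11520251526024528
[12 14 10  9 67] [171.19402985 222.86567164] [0.52721221 0.29608747 0.06      ]
[48 16 10  9 68] [207.13235294 224.98529412] [0.52326125 0.22131733 0.06      ]
```

View pics/t1.png

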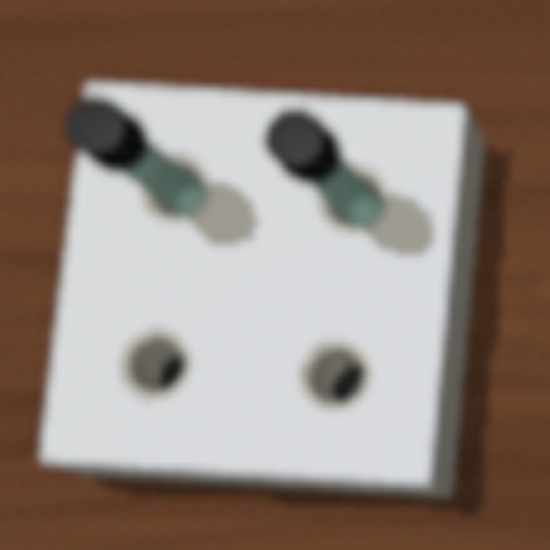

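```bash
cat >> h.py <<'E'
a=np.array([-.4151,-.0792,.9063]);ML=axes(-a,[.1874,-.9823,0]);MU=axes([0,0,-1],[0,-1,0])
NEAR=np.array([.5261,-.1577,.1404]);FAR=np.array([.5556,-.3149,.1404])
E
python3 - <<'E'
from h import *
from cell import get_obs
o=get_obs();A=R.from_euler('xyz',o["tool_rot"],degrees=True).as_matrix()
print(row(o,o["tool_pos"]+[0,0,.12],A).round(3))
print(row(o,NEAR+.12*a+[0,0,.09],ML).round(3)); print(row(o,NEAR+.12*a,ML).round(3))
E
```

```text
[-0.    -0.001 -0.4    0.     0.     0.   ]
[ 1.167 -0.953 -0.39  -0.02   0.138  0.087]
[ 1.167 -0.953 -0.09  -0.02   0.138  0.087]
```

>>> servo_tool(series=[[[0, 0, -0.14, 0, 0, 0, 0.65], [0, 0, -0.28, 0, 0, 0, 0.65], [0, 0, -0.4, 0, 0, 0, 0.65], [0.1, -0.08, -0.4, 0, 0, 0, 0.65], [0.2, -0.16, -0.4, 0, 0.03, 0.02, 0.65], [0.3, -0.25, -0.4, 0, 0.06, 0.04, 0.65], [0.4, -0.33, -0.4, -0.01, 0.08, 0.06, 0.65], [0.5, -0.42, -0.4, -0.02, 0.11, 0.08, 0.65], [0.6, -0.5, -0.4, -0.02, 0.138, 0.087, 0.65], [0.7, -0.58, -0.4, -0.02, 0.138, 0.087, 0.65], [0.8, -0.66, -0.4, -0.02, 0.138, 0.087, 0.65], [0.9, -0.74, -0.4, -0.02, 0.138, 0.087, 0.65]]], grip_force=20)

```text
time_s: 1.1
tool_pos: [0.4334, -0.2592, 0.342]
tool_rot: [179.9, -25.0, 10.8]
force: [0.6, -0.4, 0.2]
grip_width: 0.0566
grasp_force: 0.0
```

```bash
python3 - <<'E'
from h import *
from cell import get_obs
o=get_obs();print(row(o,NEAR+.12*a+[0,0,.06],ML).round(3)); print(row(o,NEAR+.12*a,ML).round(3))
E
```

```text
[ 0.133 -0.275  0.182  0.001  0.    -0.   ]
[ 0.048 -0.275  0.364  0.001  0.    -0.   ]
```

>>> servo_tool(series=[[[0.03, -0.07, 0.05, 0, 0, 0, 0.65], [0.07, -0.14, 0.1, 0, 0, 0, 0.65], [0.1, -0.21, 0.15, 0, 0, 0, 0.65], [0.133, -0.275, 0.182, 0, 0, 0, 0.65], [0.1, -0.275, 0.25, 0, 0, 0, 0.65], [0.05, -0.275, 0.364, 0, 0, 0, 0.65], [0.048, -0.275, 0.364, 0, 0, 0, 0.65], [0.048, -0.275, 0.364, 0, 0, 0, 0.65]]])

```text
time_s: 1.77
tool_pos: [0.4751, -0.1679, 0.2477]
tool_rot: [-179.9, -24.8, 10.8]
force: [0.5, -0.3, 0.3]
grip_width: 0.0565
grasp_force: 0.0
```

```bash
python3 - <<'E'
from h import *
from cell import get_obs,eyes
o=get_obs();print(o["tool_pos"],o["tool_rot"],row(o,NEAR,ML).round(3))
c=eyes.read_camera("wrist");cv2.imwrite("pics/w1.png",c["frame"][:,:,::-1]);print(c["fx"],c["cx"],c["cy"],np.round(c["mount"],3))
E
```

```text
[ 0.47510915 -0.16793144  0.2476568 ] [-179.92734236  -24.84441629   10.77990774] [ 0.007 -0.001  0.397 -0.     0.001 -0.   ]
309.70691628693146 313.768774573232 202.5349340138658 [[ 0.    -0.963 -0.268  0.073]
 [ 1.     0.     0.001 -0.001]
 [-0.    -0.268  0.963 -0.162]
 [ 0.     0.     0.     1.   ]]
```

View pics/w1.png

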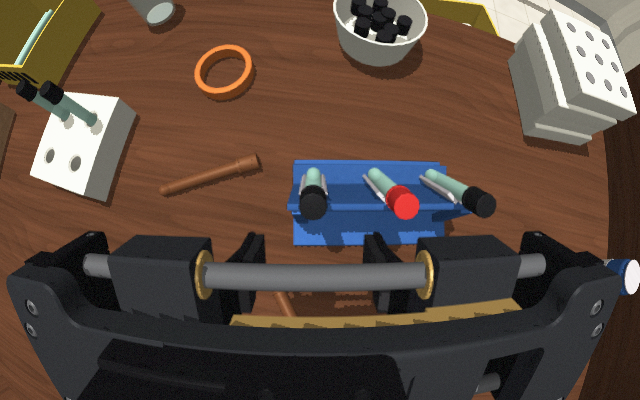

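The wrist view shows the near black cap at about (313,200), midway between the fingers, with the red cap at (405,205). I'll measure that cap against its predicted position.

```bash
cat >> h.py <<'E'
def wproj(c,o,p):
    A=R.from_euler('xyz',o["tool_rot"],degrees=True).as_matrix();t=A.T@(np.array(p)-o["tool_pos"])
    m=np.array(c["mount"]);q=m[:3,:3].T@(t-m[:3,3]);rho=np.hypot(*q[:2]);th=np.arctan2(rho,q[2])
    return q[:2]/rho*th*c["fx"]+[c["cx"],c["cy"]]
E
python3 - <<'E'
from h import *
from cell import get_obs,eyes
o=get_obs();c=eyes.read_camera("wrist");f=c["frame"].astype(int)
def cyl(base):
    C=base-.124*a; pts=[]
    u=ML[:,0];v=ML[:,1]
    for s in (.130,.160):
        for t in np.linspace(0,6.28,24): pts.append(wproj(c,o,C+s*a+.012*(np.cos(t)*u+np.sin(t)*v)))
    pts=np.array(pts);return pts.min(0).round(1),pts.max(0).round(1)
m=(f.max(-1)<70)
for nm,b,bx in (("near",NEAR,(290,175,335,228)),("red",(NEAR+FAR)/2,(375,180,430,228)),("far",FAR,(455,180,505,225))):
    mm=m if nm!="red" else (f[...,0]>120)&(f[...,1]<80)
    x0,y0,x1,y1=bx;k,l,st,ce=cv2.connectedComponentsWithStats(mm[y0:y1,x0:x1].astype(np.uint8));i=1+st[1:,4].argmax()
    print(nm,"pred",*cyl(b),"obs",st[i][:2]+[x0,y0],st[i][:2]+st[i][2:4]+[x0,y0])
E
```

```text
near pred [297.7 186.6] [326.5 222. ] obs [297 187] [326 223]
red pred [384.4 187.2] [418.4 221.8] obs [384 187] [417 222]
far pred [460.  188.5] [494.9 220.6] obs [459 188] [494 220]
```

>>> servo_tool(series=[[[0.004, 0, 0.08, 0, 0, 0, 0.65], [0.007, 0, 0.16, 0, 0, 0, 0.65], [0.007, 0, 0.24, 0, 0, 0, 0.65], [0.007, 0, 0.3, 0, 0, 0, 0.65], [0.007, 0, 0.35, 0, 0, 0, 0.65], [0.007, 0, 0.38, 0, 0, 0, 0.65], [0.007, 0, 0.397, 0, 0, 0, 0.65], [0.007, 0, 0.397, 0, 0, 0, 0.65], [0.007, 0, 0.397, 0, 0, 0, 0.5], [0.007, 0, 0.397, 0, 0, 0, 0.4], [0.007, 0, 0.397, 0, 0, 0, 0.35]]])

```text
time_s: 2.78
tool_pos: [0.5282, -0.1598, 0.1436]
tool_rot: [179.8, -25.1, 10.9]
force: [0.2, -0.5, -0.0]
grip_width: 0.0438
grasp_force: 0.0
```

>>> servo_tool(series=[[[0, 0, 0, 0, 0, 0, 0.3], [0, 0, 0, 0, 0, 0, 0.25], [0, 0, 0, 0, 0, 0, 0.2], [0, 0, 0, 0, 0, 0, 0.15], [0, 0, 0, 0, 0, 0, 0.1], [0, 0, 0, 0, 0, 0, 0], [0, 0, 0, 0, 0, 0, 0], [0, 0, 0, 0, 0, 0, 0]]])

```text
time_s: 3.45
tool_pos: [0.5281, -0.1585, 0.1428]
tool_rot: [179.9, -25.0, 10.9]
force: [-2.3, 3.3, 4.8]
grip_width: 0.0232
grasp_force: 20.0
```

```bash
python3 - <<'E'
from h import *
from cell import get_obs
o=get_obs();print(o["tool_pos"]-NEAR);A=R.from_euler('xyz',o["tool_rot"],degrees=True).as_matrix()
for z in (.05,.2):print(row(o,o["tool_pos"]+[0,0,z],A).round(3))
p=o["tool_pos"]
print(row(o,[p[0],p[1],.34],MU).round(3));print(row(o,[.524,.05,.34],MU).round(3))
E
```

```text
[ 0.00201738 -0.00079903  0.00241905]
[ 0.071  0.    -0.151  0.     0.     0.   ]
[ 0.282  0.001 -0.604  0.     0.     0.   ]
[ 0.278  0.001 -0.596 -0.013 -0.139  0.059]
[ 0.385 -0.684 -0.547 -0.013 -0.139  0.059]
```

>>> servo_tool(series=[[[0.02, 0, -0.04, 0, 0, 0, 0], [0.05, 0, -0.1, 0, 0, 0, 0], [0.1, 0, -0.2, 0, 0, 0, 0], [0.15, 0, -0.3, 0, 0, 0, 0], [0.2, 0, -0.42, 0, 0, 0, 0], [0.25, 0, -0.53, 0, 0, 0, 0], [0.282, 0, -0.604, 0, 0, 0, 0], [0.282, 0, -0.604, 0, 0, 0, 0]]])

```text
time_s: 4.12
tool_pos: [0.5301, -0.161, 0.3491]
tool_rot: [179.3, -25.5, 11.0]
force: [0.8, -0.4, 0.1]
grip_width: 0.0234
grasp_force: 20.0
```

```bash
python3 - <<'E'
from h import *
from cell import get_obs,eyes
o=get_obs();p=o["tool_pos"];print(o["grip_width"],p)
c=eyes.read_camera("scene");cv2.imwrite("pics/s2.png",c["frame"][:,:,::-1])
for q in ([p[0],p[1],.34],[.524,0,.34],[.524,.2216,.34],[.528,.2964,.34]):print(row(o,q,MU).round(3))
E
```

```text
0.023419701342614726 [ 0.53005045 -0.16103508  0.34913686]
[-0.013 -0.     0.027 -0.01  -0.141  0.059]
[ 0.061 -0.531  0.057 -0.01  -0.141  0.059]
[ 0.188 -1.257  0.109 -0.01  -0.141  0.059]
[ 0.243 -1.5    0.132 -0.01  -0.141  0.059]
```

View pics/s2.png

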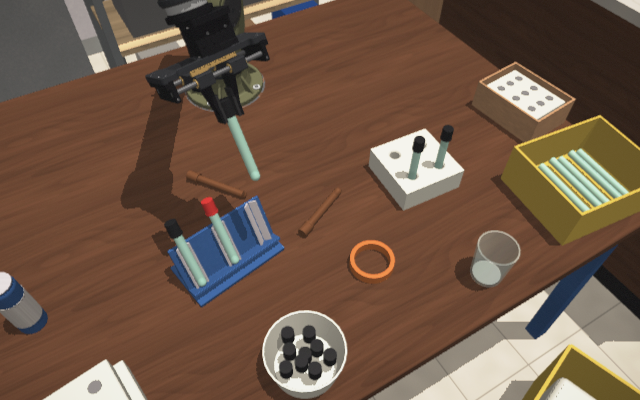

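The scene view shows the tube held, its foot at (254,178) and clear of the cradle. The far and red tubes haven't moved.

>>> servo_tool(series=[[[0.01, -0.07, 0.01, 0, -0.03, 0.01, 0], [0.02, -0.15, 0.02, 0, -0.06, 0.02, 0], [0.03, -0.25, 0.03, -0.01, -0.09, 0.03, 0], [0.04, -0.35, 0.04, -0.01, -0.12, 0.04, 0], [0.06, -0.46, 0.05, -0.01, -0.141, 0.059, 0], [0.08, -0.57, 0.06, -0.01, -0.141, 0.059, 0], [0.1, -0.68, 0.07, -0.01, -0.141, 0.059, 0], [0.12, -0.79, 0.08, -0.01, -0.141, 0.059, 0], [0.14, -0.9, 0.09, -0.01, -0.141, 0.059, 0], [0.16, -0.98, 0.1, -0.01, -0.141, 0.059, 0]]])

```text
time_s: 5.0
tool_pos: [0.5267, 0.1434, 0.333]
tool_rot: [-179.6, 0.6, 0.3]
force: [-0.3, 0.8, -0.4]
grip_width: 0.023
grasp_force: 20.0
```

```bash
python3 - <<'E'
from h import *
from cell import get_obs
o=get_obs()
print(row(o,[.528,.2964,.28],MU).round(3),row(o,[.528,.2964,.22],MU).round(3))
E
```

```text
[ 0.009 -0.509  0.18  -0.002  0.003  0.002] [ 0.011 -0.507  0.38  -0.002  0.003  0.002]
```

>>> servo_tool(series=[[[0, -0.06, 0.02, 0, 0, 0, 0], [0, -0.14, 0.05, 0, 0, 0, 0], [0, -0.23, 0.08, 0, 0, 0, 0], [0, -0.33, 0.12, 0, 0, 0, 0], [0, -0.42, 0.16, 0, 0, 0, 0], [0.01, -0.48, 0.22, -0.002, 0.003, 0.002, 0], [0.01, -0.507, 0.3, -0.002, 0.003, 0.002, 0], [0.01, -0.507, 0.36, -0.002, 0.003, 0.002, 0], [0.01, -0.507, 0.38, -0.002, 0.003, 0.002, 0], [0.01, -0.507, 0.38, -0.002, 0.003, 0.002, 0], [0.01, -0.507, 0.38, -0.002, 0.003, 0.002, 0]]])

```text
time_s: 5.92
tool_pos: [0.5299, 0.2925, 0.2214]
tool_rot: [180.0, -0.0, -0.3]
force: [0.7, 0.4, 0.1]
grip_width: 0.0232
grasp_force: 20.0
```

```bash
python3 - <<'E'
from h import *
from cell import get_obs,eyes
import pickle
o=get_obs();print(o["tool_pos"],o["tool_rot"],row(o,[.528,.2964,.22],MU).round(3))
d={"o":o}
ims=[]
for n in ("scene","top","wrist"):
    d[n]=eyes.read_camera(n)
pickle.dump(d,open("c1.pkl","wb"))
f=d["scene"]["frame"];u,v=proj(d["scene"],[.528,.2964,.12]).astype(int)
A=cv2.resize(f[v-60:v+60,u-60:u+60],(390,390),interpolation=cv2.INTER_CUBIC)
f=d["top"]["frame"];u,v=proj(d["top"],[.528,.2964,.1]).astype(int)
B=cv2.resize(f[v-40:v+80,u-60:u+60],(390,390),interpolation=cv2.INTER_CUBIC)
cv2.imwrite("pics/x1.png",np.hstack([A,B])[:,:,::-1])
E
```

```text
[0.52985159 0.29253038 0.22136958] [ 1.79975176e+02 -3.89834903e-02 -2.75228637e-01] [-0.006 -0.013  0.005  0.    -0.    -0.002]
```

View pics/x1.png

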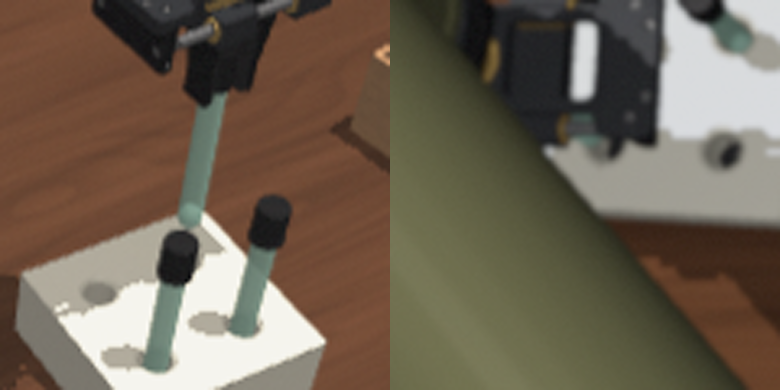

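The left crop (scene) shows the held tube hanging upright, its foot at (190,215) behind the packed caps. In the right crop (top) the arm hides most of the socket. I'll measure the foot and axis from the scene and wrist images.

```bash
cat > meas.py <<'E'
from h import *
import pickle,sys
def glass(fr):
    f=fr.astype(int);return (f[...,1]>f[...,0]+12)&(f[...,1]>f[...,2]-2)&(f[...,1]>70)
def measure(d,hole):
    o=d["o"];c=d["scene"];m=glass(c["frame"]);p=np.array([hole[0],hole[1],0])
    lo=proj(c,p+[0,0,.095]);hi=proj(c,p+[0,0,.215])
    k,l,st,ce=cv2.connectedComponentsWithStats(m.astype(np.uint8))
    i=min(range(1,k),key=lambda i:np.hypot(*(ce[i]-(lo+hi)/2)) if st[i,4]>60 else 1e9)
    print("scene comp",st[i],"pred foot,top",lo,hi)
    bottom=st[i,1]+st[i,3]
    for v in range(st[i,1]+3,bottom-2,5):
        us=np.where(l[v]==i)[0]; t=(v-lo[1])/(hi[1]-lo[1]); print(v,(us.min()+us.max())/2,"w",us.max()-us.min()+1,"pred",round(lo[0]+t*(hi[0]-lo[0]),1))
    c=d["wrist"];m=glass(c["frame"])
    k,l,st,ce=cv2.connectedComponentsWithStats(m.astype(np.uint8))
    q=wproj(c,o,np.array(o["tool_pos"])-[0,0,.11]);print("wrist pred near foot (tool axis) s=.11",q,"at TCP",wproj(c,o,o["tool_pos"]))
    for i in range(1,k):
        if st[i,4]>100 and np.hypot(*(ce[i]-q))<80:print("comp",st[i],ce[i])
    P=c["depth"]
    return l
if __name__=="__main__":
    d=pickle.load(open(sys.argv[1],"rb"));h=[float(x) for x in sys.argv[2:4]]
    measure(d,h)
    print("hole pix",wproj(d["wrist"],d["o"],[h[0],h[1],.06]))
    cv2.imwrite("pics/w_%s.png"%sys.argv[1][:2],d["wrist"]["frame"][90:310,170:470,::-1].repeat(2,0).repeat(2,1))
E
python3 meas.py c1.pkl .528 .2964
```

```text
scene comp [419  94  14  41 269] pred foot,top [422.60876136 133.83641023] [431.36553369  93.6290553 ]
97 430.0 w 5 pred 430.6
102 428.0 w 7 pred 429.5
107 427.0 w 7 pred 428.5
112 426.0 w 7 pred 427.4
117 425.0 w 7 pred 426.3
122 424.0 w 7 pred 425.2
127 423.0 w 7 pred 424.1
132 422.0 w 7 pred 423.0
wrist pred near foot (tool axis) s=.11 [314.20459665 200.26977535] at TCP [314.65470264 250.29111208]
comp [ 300  191   26   52 1012] [311.78853755 217.32114625]
hole pix [310.48856845 189.49400283]
```

View pics/w_c1.png

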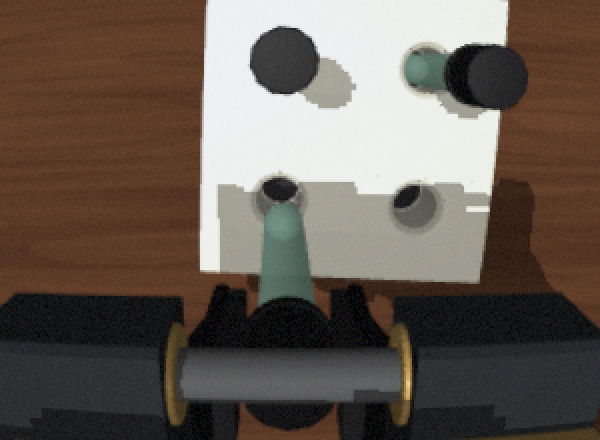

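The wrist crop shows the foot at about (311.5,201) full-frame and the socket at about (309,190). Both views put the tube 3 mm short in y and about 0.5 mm short in x. I'll correct that and lower it.

>>> servo_tool(series=[[[0.002, -0.01, 0, 0, 0, 0, 0], [0.002, -0.01, 0, 0, 0, 0, 0], [0.002, -0.01, 0.03, 0, 0, 0, 0], [0.002, -0.01, 0.06, 0, 0, 0, 0], [0.002, -0.01, 0.09, 0, 0, 0, 0], [0.002, -0.01, 0.11, 0, 0, 0, 0], [0.002, -0.01, 0.13, 0, 0, 0, 0], [0.002, -0.01, 0.15, 0, 0, 0, 0], [0.002, -0.01, 0.17, 0, 0, 0, 0], [0.002, -0.01, 0.19, 0, 0, 0, 0], [0.002, -0.01, 0.21, 0, 0, 0, 0], [0.002, -0.01, 0.22, 0, 0, 0, 0]]])

```text
time_s: 7.07
tool_pos: [0.53, 0.2962, 0.1549]
tool_rot: [180.0, -0.0, -0.2]
force: [-0.4, -0.4, -1.4]
grip_width: 0.0233
grasp_force: 20.0
```

>>> servo_tool(series=[[[0, 0, 0.005, 0, 0, 0, 0], [0, 0, 0.01, 0, 0, 0, 0], [0, 0, 0.015, 0, 0, 0, 0], [0, 0, 0.02, 0, 0, 0, 0], [0, 0, 0.025, 0, 0, 0, 0], [0, 0, 0.03, 0, 0, 0, 0], [0, 0, 0.034, 0, 0, 0, 0], [0, 0, 0.038, 0, 0, 0, 0], [0, 0, 0.04, 0, 0, 0, 0], [0, 0, 0.04, 0, 0, 0, 0]]])

```text
time_s: 7.9
tool_pos: [0.5303, 0.2963, 0.1437]
tool_rot: [180.0, -0.1, -0.2]
force: [0.5, 0.2, 0.8]
grip_width: 0.0231
grasp_force: 20.0
```

>>> servo_tool(series=[[[0, 0, 0.003, 0, 0, 0, 0], [0, 0, 0.005, 0, 0, 0, 0], [0, 0, 0.007, 0, 0, 0, 0], [0, 0, 0.007, 0, 0, 0, 0]]])

```text
time_s: 8.23
tool_pos: [0.5303, 0.2963, 0.1416]
tool_rot: [-180.0, -0.1, -0.2]
force: [0.0, 1.0, -0.6]
grip_width: 0.0233
grasp_force: 20.0
```

>>> servo_tool(series=[[[0, 0, 0.003, 0, 0, 0, 0], [0, 0, 0.005, 0, 0, 0, 0], [0, 0, 0.005, 0, 0, 0, 0], [0, 0, 0.005, 0, 0, 0, 0]]])

```text
time_s: 8.57
tool_pos: [0.5304, 0.2964, 0.1404]
tool_rot: [-180.0, -0.1, -0.2]
force: [-0.5, 0.4, 1.0]
grip_width: 0.0232
grasp_force: 20.0
```

>>> servo_tool(series=[[[0, 0, 0.002, 0, 0, 0, 0], [0, 0, 0.003, 0, 0, 0, 0], [0, 0, 0.003, 0, 0, 0, 0], [0, 0, 0.003, 0, 0, 0, 0]]])

```text
time_s: 8.9
tool_pos: [0.5308, 0.2967, 0.1402]
tool_rot: [-180.0, -0.2, -0.2]
force: [-0.3, -0.9, 6.3]
grip_width: 0.0232
grasp_force: 20.0
```

Contact force is 6.3 N at the expected height. I'll let it rest while held, then open partway.

>>> servo_tool(series=[[[0, 0, 0, 0, 0, 0, 0], [0, 0, 0, 0, 0, 0, 0], [0, 0, 0, 0, 0, 0, 0], [0, 0, 0, 0, 0, 0, 0], [0, 0, 0, 0, 0, 0, 0], [0, 0, 0, 0, 0, 0, 0], [0, 0, 0, 0, 0, 0, 0], [0, 0, 0, 0, 0, 0, 0], [0, 0, 0, 0, 0, 0, 0], [0, 0, 0, 0, 0, 0, 0], [0, 0, 0, 0, 0, 0, 0]]])

```text
time_s: 9.82
tool_pos: [0.5308, 0.2967, 0.1402]
tool_rot: [-180.0, -0.2, -0.2]
force: [0.2, -0.6, 4.9]
grip_width: 0.0235
grasp_force: 20.0
```

>>> servo_tool(series=[[[0, 0, 0, 0, 0, 0, 0.3], [0, 0, 0, 0, 0, 0, 0.36], [0, 0, 0, 0, 0, 0, 0.42], [0, 0, 0, 0, 0, 0, 0.48], [0, 0, 0, 0, 0, 0, 0.54], [0, 0, 0, 0, 0, 0, 0.54], [0, 0, 0, 0, 0, 0, 0.54]]])

```text
time_s: 10.4
tool_pos: [0.5303, 0.2963, 0.1392]
tool_rot: [-180.0, -0.1, -0.2]
force: [0.4, 0.4, 0.0]
grip_width: 0.0461
grasp_force: 0.0
```

>>> servo_tool(series=[[[0, 0, -0.03, 0, 0, 0, 0.54], [0, 0, -0.1, 0, 0, 0, 0.54], [0, 0, -0.2, 0, 0, 0, 0.54], [0, 0, -0.32, 0, 0, 0, 0.54], [0, 0, -0.45, 0, 0, 0, 0.54], [0, 0, -0.56, 0, 0, 0, 0.54], [0, 0, -0.62, 0, 0, 0, 0.54], [0, 0, -0.64, 0, 0, 0, 0.54]]])

```text
time_s: 11.07
tool_pos: [0.5309, 0.2977, 0.3362]
tool_rot: [-179.8, -0.4, -0.2]
force: [-0.2, 0.2, -0.1]
grip_width: 0.0467
grasp_force: 0.0
```

```bash
python3 - <<'E'
from h import *
from cell import get_obs,eyes
o=get_obs();c=eyes.read_camera("wrist");cv2.imwrite("pics/w3.png",c["frame"][:,:,::-1])
q=FAR+.12*a
print(row(o,[.50,0,.36],MU).round(3));print(row(o,q+[0,0,.1],ML).round(3))
E
```

```text
[-0.099  0.993 -0.083 -0.001 -0.002 -0.001]
[-0.076  2.074 -0.051  0.013  0.136 -0.06 ]
```

View pics/w3.png

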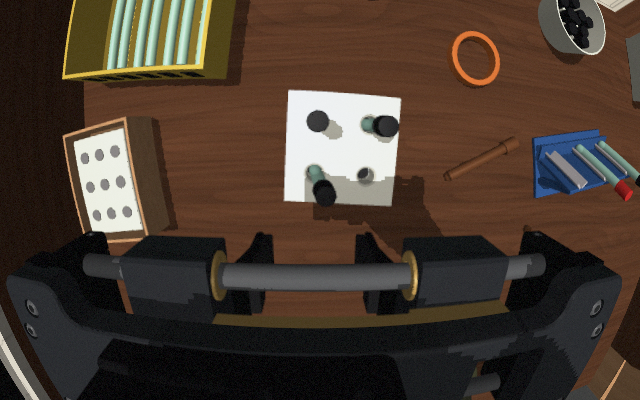

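The wrist view shows the first tube seated in its socket, cap at (324,193), leaning slightly within the socket's clearance. The other socket, at (365,175), is still empty. On to the far tube.

>>> servo_tool(series=[[[-0.01, 0.06, -0.03, 0, 0, 0, 0.65], [-0.02, 0.13, -0.06, 0, 0, 0, 0.65], [-0.03, 0.22, -0.08, 0, 0, 0, 0.65], [-0.04, 0.31, -0.08, 0, 0, 0, 0.65], [-0.05, 0.41, -0.08, 0, 0, 0, 0.65], [-0.06, 0.51, -0.08, 0, 0, 0, 0.65], [-0.07, 0.61, -0.08, 0, 0, 0, 0.65], [-0.08, 0.71, -0.08, 0, 0, 0, 0.65], [-0.09, 0.81, -0.08, 0, 0, 0, 0.65], [-0.1, 0.91, -0.08, 0, 0, 0, 0.65], [-0.1, 1.0, -0.08, 0, 0, 0, 0.65]]])

```text
time_s: 12.03
tool_pos: [0.4974, -0.0059, 0.3538]
tool_rot: [180.0, 0.1, -0.3]
force: [0.7, 1.0, -0.6]
grip_width: 0.0563
grasp_force: 0.0
```

```bash
python3 - <<'E'
from h import *
from cell import get_obs
o=get_obs();q=FAR+.12*a
print(row(o,q+[0,0,.1],ML).round(3));print(row(o,q,ML).round(3))
E
```

```text
[ 0.034  1.061  0.016  0.014  0.139 -0.061]
[ 0.034  1.061  0.349  0.014  0.139 -0.061]
```

>>> servo_tool(series=[[[0, 0.08, 0, 0, 0.03, -0.01, 0.65], [0.01, 0.17, 0, 0, 0.06, -0.02, 0.65], [0.01, 0.27, 0, 0.01, 0.09, -0.04, 0.65], [0.02, 0.37, 0, 0.01, 0.12, -0.05, 0.65], [0.02, 0.47, 0.01, 0.014, 0.139, -0.061, 0.65], [0.03, 0.57, 0.01, 0.014, 0.139, -0.061, 0.65], [0.03, 0.67, 0.01, 0.014, 0.139, -0.061, 0.65], [0.03, 0.77, 0.01, 0.014, 0.139, -0.061, 0.65], [0.03, 0.87, 0.01, 0.014, 0.139, -0.061, 0.65], [0.034, 0.96, 0.01, 0.014, 0.139, -0.061, 0.65], [0.034, 1.0, 0.016, 0.014, 0.139, -0.061, 0.65], [0.034, 1.0, 0.016, 0.014, 0.139, -0.061, 0.65]]])

```text
time_s: 13.03
tool_pos: [0.5062, -0.3065, 0.3475]
tool_rot: [-179.7, -25.0, 10.5]
force: [-0.2, -0.1, -0.2]
grip_width: 0.0566
grasp_force: 0.0
```

```bash
python3 - <<'E'
from h import *
from cell import get_obs
o=get_obs();q=FAR+.12*a
print(row(o,q,ML).round(3))
E
```

```text
[-0.15   0.06   0.291 -0.001 -0.    -0.001]
```

>>> servo_tool(series=[[[-0.02, 0.03, 0.04, 0, 0, 0, 0.65], [-0.06, 0.06, 0.12, 0, 0, 0, 0.65], [-0.1, 0.06, 0.2, 0, 0, 0, 0.65], [-0.14, 0.06, 0.27, 0, 0, 0, 0.65], [-0.15, 0.06, 0.291, 0, 0, 0, 0.65], [-0.15, 0.06, 0.291, 0, 0, 0, 0.65], [-0.15, 0.06, 0.291, 0, 0, 0, 0.65], [-0.15, 0.06, 0.291, 0, 0, 0, 0.65]]])

```text
time_s: 13.7
tool_pos: [0.5089, -0.3217, 0.2544]
tool_rot: [179.9, -25.3, 11.0]
force: [-0.8, -0.2, 0.7]
grip_width: 0.0564
grasp_force: 0.0
```

```bash
python3 - <<'E'
from h import *
from cell import get_obs,eyes
o=get_obs();c=eyes.read_camera("wrist");f=c["frame"].astype(int)
print(o["tool_pos"]-FAR-.12*a,row(o,FAR,ML).round(3))
pts=[];C=FAR-.124*a
for s in (.130,.160):
    for t in np.linspace(0,6.28,24): pts.append(wproj(c,o,C+s*a+.012*(np.cos(t)*ML[:,0]+np.sin(t)*ML[:,1])))
pts=np.array(pts);print("pred",pts.min(0),pts.max(0))
m=f.max(-1)<70;x0,y0,x1,y1=285,170,345,232
k,l,st,ce=cv2.connectedComponentsWithStats(m[y0:y1,x0:x1].astype(np.uint8));i=1+st[1:,4].argmax();print("obs",st[i][:2]+[x0,y0],st[i][:2]+st[i][2:4]+[x0,y0])
E
```

```text
[0.00311673 0.00269564 0.00522566] [-0.02   0.007  0.411 -0.    -0.002  0.001]
pred [302.55735992 192.01515853] [330.87851517 227.29048684]
obs [302 192] [331 227]
```

>>> servo_tool(series=[[[-0.01, 0.004, 0.06, 0, 0, 0, 0.65], [-0.02, 0.007, 0.14, 0, 0, 0, 0.65], [-0.02, 0.007, 0.21, 0, 0, 0, 0.65], [-0.02, 0.007, 0.25, 0, 0, 0, 0.65], [-0.02, 0.007, 0.27, 0, 0, 0, 0.65], [-0.02, 0.007, 0.27, 0, 0, 0, 0.65], [-0.02, 0.007, 0.27, 0, 0, 0, 0.65]]])

```text
time_s: 14.33
tool_pos: [0.5372, -0.3187, 0.1776]
tool_rot: [-180.0, -25.2, 10.9]
force: [0.2, -0.4, -0.3]
grip_width: 0.0568
grasp_force: 0.0
```

```bash
python3 - <<'E'
from h import *
from cell import get_obs
o=get_obs();print(row(o,FAR,ML).round(3))
E
```

```text
[ 0.004 -0.001  0.139 -0.    -0.001  0.001]
```

>>> servo_tool(series=[[[0.002, 0, 0.04, 0, 0, 0, 0.6], [0.002, 0, 0.08, 0, 0, 0, 0.55], [0.002, 0, 0.11, 0, 0, 0, 0.5], [0.002, 0, 0.13, 0, 0, 0, 0.5], [0.002, 0, 0.139, 0, 0, 0, 0.45], [0.002, 0, 0.139, 0, 0, 0, 0.4], [0.002, 0, 0.139, 0, 0, 0, 0.35]]])

```text
time_s: 14.92
tool_pos: [0.5547, -0.3148, 0.1388]
tool_rot: [-179.9, -25.2, 10.9]
force: [-0.6, 0.3, 0.2]
grip_width: 0.0346
grasp_force: 0.0
```

>>> servo_tool(series=[[[0, 0, 0, 0, 0, 0, 0.3], [0, 0, 0, 0, 0, 0, 0.25], [0, 0, 0, 0, 0, 0, 0.2], [0, 0, 0, 0, 0, 0, 0.15], [0, 0, 0, 0, 0, 0, 0.1], [0, 0, 0, 0, 0, 0, 0], [0, 0, 0, 0, 0, 0, 0], [0, 0, 0, 0, 0, 0, 0]]])

```text
time_s: 15.58
tool_pos: [0.5547, -0.3149, 0.1394]
tool_rot: [-179.9, -25.2, 10.9]
force: [-1.9, 0.4, 3.1]
grip_width: 0.0232
grasp_force: 20.0
```

```bash
python3 - <<'E'
from h import *
from cell import get_obs
o=get_obs();print("tool-frame offset from plan mm",ML.T@(o["tool_pos"]-FAR)*1e3);A=R.from_euler('xyz',o["tool_rot"],degrees=True).as_matrix()
print(row(o,o["tool_pos"]+[0,0,.22],A).round(3))
E
```

```text
tool-frame offset from plan mm [-1.21222532 -0.20758046  0.59012445]
[ 0.312 -0.001 -0.663  0.     0.     0.   ]
```

Gripped, with the tube about 1 mm to +x in the tool frame and the TCP at s≈123. Lifting straight up.

>>> servo_tool(series=[[[0.02, 0, -0.04, 0, 0, 0, 0], [0.05, 0, -0.1, 0, 0, 0, 0], [0.1, 0, -0.2, 0, 0, 0, 0], [0.15, 0, -0.32, 0, 0, 0, 0], [0.2, 0, -0.43, 0, 0, 0, 0], [0.25, 0, -0.54, 0, 0, 0, 0], [0.3, 0, -0.64, 0, 0, 0, 0], [0.31, 0, -0.66, 0, 0, 0, 0], [0.31, 0, -0.66, 0, 0, 0, 0]]])

```text
time_s: 16.33
tool_pos: [0.5557, -0.3158, 0.3613]
tool_rot: [179.8, -25.4, 11.1]
force: [0.0, -0.2, -0.6]
grip_width: 0.0231
grasp_force: 20.0
```

```bash
python3 - <<'E'
from h import *
from cell import get_obs
o=get_obs();print(row(o,[.53,-.06,.36],MU).round(3))
E
```

```text
[ 0.07  -0.853  0.034 -0.012 -0.141  0.06 ]
```

>>> servo_tool(series=[[[0.01, -0.07, 0, 0, -0.03, 0.01, 0], [0.01, -0.15, 0, 0, -0.06, 0.02, 0], [0.02, -0.25, 0.01, -0.01, -0.09, 0.03, 0], [0.03, -0.35, 0.01, -0.01, -0.12, 0.05, 0], [0.04, -0.45, 0.02, -0.012, -0.141, 0.06, 0], [0.05, -0.55, 0.02, -0.012, -0.141, 0.06, 0], [0.06, -0.65, 0.03, -0.012, -0.141, 0.06, 0], [0.07, -0.75, 0.03, -0.012, -0.141, 0.06, 0], [0.07, -0.85, 0.03, -0.012, -0.141, 0.06, 0], [0.08, -0.93, 0.03, -0.012, -0.141, 0.06, 0], [0.08, -1.0, 0.04, -0.012, -0.141, 0.06, 0]]])

```text
time_s: 17.25
tool_pos: [0.5231, -0.0131, 0.3556]
tool_rot: [-179.7, 0.4, 0.2]
force: [0.5, 0.4, -0.6]
grip_width: 0.0229
grasp_force: 20.0
```

```bash
python3 - <<'E'
from h import *
from cell import get_obs
o=get_obs();print(row(o,[.523,.2216,.22],MU).round(3))
E
```

```text
[ 0.005 -0.78   0.456 -0.002  0.002  0.001]
```

>>> servo_tool(series=[[[0, -0.07, 0.02, 0, 0, 0, 0], [0, -0.16, 0.06, 0, 0, 0, 0], [0, -0.26, 0.1, 0, 0, 0, 0], [0, -0.36, 0.14, 0, 0, 0, 0], [0, -0.46, 0.2, 0, 0, 0, 0], [0, -0.56, 0.26, 0, 0, 0, 0], [0, -0.66, 0.3, 0, 0, 0, 0], [0.005, -0.74, 0.36, -0.002, 0.002, 0.001, 0], [0.005, -0.78, 0.42, -0.002, 0.002, 0.001, 0], [0.005, -0.78, 0.456, -0.002, 0.002, 0.001, 0], [0.005, -0.78, 0.456, -0.002, 0.002, 0.001, 0], [0.005, -0.78, 0.456, -0.002, 0.002, 0.001, 0]]])

```text
time_s: 18.25
tool_pos: [0.5242, 0.2173, 0.2202]
tool_rot: [179.8, 0.1, -0.2]
force: [-0.3, -0.1, 0.0]
grip_width: 0.0237
grasp_force: 20.0
```

```bash
python3 - <<'E'
from h import *
from cell import get_obs,eyes
import pickle
d={"o":get_obs()}
for n in ("scene","wrist"): d[n]=eyes.read_camera(n)
pickle.dump(d,open("c2.pkl","wb"));print(row(d["o"],[.523,.2216,.22],MU).round(4))
E
python3 meas.py c2.pkl .524 .2216
```

```text
[-0.0041 -0.0142  0.0007  0.001   0.0006 -0.0013]
scene comp [392 104  13  41 273] pred foot,top [396.05675442 143.88880451] [402.6778786  103.74546818]
107 401.5 w 6 pred 402.1
112 399.5 w 8 pred 401.3
117 399.0 w 7 pred 400.5
122 398.0 w 7 pred 399.7
127 397.0 w 7 pred 398.8
132 396.0 w 7 pred 398.0
137 396.0 w 7 pred 397.2
142 395.0 w 7 pred 396.4
wrist pred near foot (tool axis) s=.11 [313.87641975 199.98689323] at TCP [314.65567002 250.29005441]
comp [226 175  25  32 432] [239.875      189.84722222]
comp [301 188  27  47 950] [313.30526316 212.68631579]
hole pix [309.68324807 187.8825212 ]
```

View pics/w_c2.png

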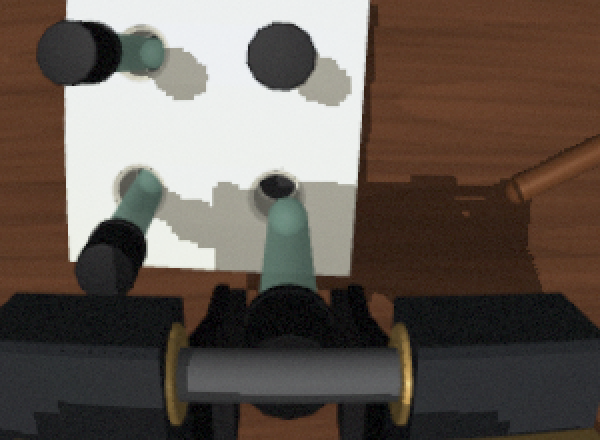

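The wrist crop shows the held foot at (287,217), about 5 mm to -y of the empty socket at (276,197). The scene offset agrees. Correcting and lowering.

>>> servo_tool(series=[[[-0.002, -0.016, 0, 0, 0, 0, 0], [-0.002, -0.016, 0, 0, 0, 0, 0], [-0.002, -0.016, 0.03, 0, 0, 0, 0], [-0.002, -0.016, 0.06, 0, 0, 0, 0], [-0.002, -0.016, 0.09, 0, 0, 0, 0], [-0.002, -0.016, 0.11, 0, 0, 0, 0], [-0.002, -0.016, 0.13, 0, 0, 0, 0], [-0.002, -0.016, 0.15, 0, 0, 0, 0], [-0.002, -0.016, 0.17, 0, 0, 0, 0], [-0.002, -0.016, 0.19, 0, 0, 0, 0], [-0.002, -0.016, 0.21, 0, 0, 0, 0], [-0.002, -0.016, 0.22, 0, 0, 0, 0]]])

```text
time_s: 19.35
tool_pos: [0.5237, 0.2238, 0.1547]
tool_rot: [179.9, 0.0, -0.1]
force: [-0.3, -0.1, -1.1]
grip_width: 0.0236
grasp_force: 20.0
```

>>> servo_tool(series=[[[0, 0.003, 0.005, 0, 0, 0, 0], [0, 0.003, 0.01, 0, 0, 0, 0], [0, 0.003, 0.015, 0, 0, 0, 0], [0, 0.003, 0.02, 0, 0, 0, 0], [0, 0.003, 0.025, 0, 0, 0, 0], [0, 0.003, 0.03, 0, 0, 0, 0], [0, 0.003, 0.035, 0, 0, 0, 0], [0, 0.003, 0.04, 0, 0, 0, 0], [0, 0.003, 0.043, 0, 0, 0, 0], [0, 0.003, 0.045, 0, 0, 0, 0], [0, 0.003, 0.045, 0, 0, 0, 0]]])

```text
time_s: 20.27
tool_pos: [0.524, 0.223, 0.1421]
tool_rot: [179.9, -0.0, -0.2]
force: [0.5, -0.1, -0.7]
grip_width: 0.0232
grasp_force: 20.0
```

>>> servo_tool(series=[[[0, 0, 0.003, 0, 0, 0, 0], [0, 0, 0.005, 0, 0, 0, 0], [0, 0, 0.006, 0, 0, 0, 0], [0, 0, 0.006, 0, 0, 0, 0]]])

```text
time_s: 20.6
tool_pos: [0.524, 0.223, 0.1404]
tool_rot: [179.9, -0.1, -0.2]
force: [0.9, 1.0, -0.1]
grip_width: 0.0231
grasp_force: 20.0
```

>>> servo_tool(series=[[[0, 0, 0.002, 0, 0, 0, 0], [0, 0, 0.004, 0, 0, 0, 0], [0, 0, 0.004, 0, 0, 0, 0], [0, 0, 0.004, 0, 0, 0, 0]]])

```text
time_s: 20.93
tool_pos: [0.524, 0.223, 0.1392]
tool_rot: [179.9, -0.0, -0.2]
force: [0.4, 0.3, -0.5]
grip_width: 0.0231
grasp_force: 20.0
```

>>> servo_tool(series=[[[0, 0, 0.002, 0, 0, 0, 0], [0, 0, 0.003, 0, 0, 0, 0], [0, 0, 0.003, 0, 0, 0, 0], [0, 0, 0.003, 0, 0, 0, 0]]])

```text
time_s: 21.27
tool_pos: [0.5242, 0.2232, 0.1386]
tool_rot: [179.9, -0.1, -0.1]
force: [-0.3, 0.2, 1.1]
grip_width: 0.0235
grasp_force: 20.0
```

>>> servo_tool(series=[[[0, 0, 0.001, 0, 0, 0, 0], [0, 0, 0.002, 0, 0, 0, 0], [0, 0, 0.002, 0, 0, 0, 0], [0, 0, 0.002, 0, 0, 0, 0]]])

```text
time_s: 21.6
tool_pos: [0.5245, 0.2232, 0.1383]
tool_rot: [179.9, -0.1, -0.2]
force: [-0.5, -0.4, 4.5]
grip_width: 0.0234
grasp_force: 20.0
```

Bottom contact at the expected height. I'll rest, release, and go straight up.

>>> servo_tool(series=[[[0, 0, 0, 0, 0, 0, 0], [0, 0, 0, 0, 0, 0, 0], [0, 0, 0, 0, 0, 0, 0], [0, 0, 0, 0, 0, 0, 0], [0, 0, 0, 0, 0, 0, 0], [0, 0, 0, 0, 0, 0, 0], [0, 0, 0, 0, 0, 0, 0], [0, 0, 0, 0, 0, 0, 0], [0, 0, 0, 0, 0, 0, 0], [0, 0, 0, 0, 0, 0, 0], [0, 0, 0, 0, 0, 0, 0]]])

```text
time_s: 22.52
tool_pos: [0.5245, 0.2232, 0.1383]
tool_rot: [179.9, -0.1, -0.2]
force: [-0.0, -0.6, 5.1]
grip_width: 0.0235
grasp_force: 20.0
```

>>> servo_tool(series=[[[0, 0, 0, 0, 0, 0, 0.3], [0, 0, 0, 0, 0, 0, 0.35], [0, 0, 0, 0, 0, 0, 0.4], [0, 0, 0, 0, 0, 0, 0.45], [0, 0, 0, 0, 0, 0, 0.5], [0, 0, 0, 0, 0, 0, 0.5], [0, 0, 0, 0, 0, 0, 0.5]]])

```text
time_s: 23.1
tool_pos: [0.524, 0.223, 0.1376]
tool_rot: [179.9, -0.0, -0.2]
force: [0.7, 0.3, 1.2]
grip_width: 0.0427
grasp_force: 0.0
```

>>> servo_tool(series=[[[0, 0, -0.03, 0, 0, 0, 0.5], [0, 0, -0.1, 0, 0, 0, 0.5], [0, 0, -0.2, 0, 0, 0, 0.5], [0, 0, -0.32, 0, 0, 0, 0.5], [0, 0, -0.45, 0, 0, 0, 0.5], [0, 0.05, -0.56, 0, 0, 0, 0.5], [0, 0.13, -0.6, 0, 0, 0, 0.5], [0, 0.23, -0.6, 0, 0, 0, 0.5], [0, 0.33, -0.6, 0, 0, 0, 0.5], [0, 0.43, -0.6, 0, 0, 0, 0.5], [0, 0.5, -0.6, 0, 0, 0, 0.5], [0, 0.5, -0.6, 0, 0, 0, 0.5]]])

```text
time_s: 24.1
tool_pos: [0.524, 0.067, 0.3186]
tool_rot: [179.7, -0.1, -0.7]
force: [0.0, -1.2, 0.5]
grip_width: 0.0436
grasp_force: 0.0
```

```bash
python3 - <<'E'
from h import *
from cell import get_obs,eyes
c=eyes.read_camera("scene");t=eyes.read_camera("top")
f=c["frame"]
A=cv2.resize(f[90:230,350:490],(390,390),interpolation=cv2.INTER_CUBIC);B=cv2.resize(f[160:320,140:300],(390,390),interpolation=cv2.INTER_CUBIC)
cv2.imwrite("pics/fin.png",np.hstack([A,B])[:,:,::-1])
P=cloud(c);m=(c["depth"]>0)&(f.max(-1)<60)&(P[...,2]>.13)&(P[...,2]<.2)&(abs(P[...,1]-.26)<.09)&(P[...,0]>.45)&(P[...,0]<.68)
k,l,st,ce=cv2.connectedComponentsWithStats(m.astype(np.uint8))
for i in range(1,k):
    if st[i,4]>25: print(st[i],ce[i],ray(c,*ce[i],.163),P[l==i][:,2].max())
E
```

```text
[416 106  12  16 148] [421.61486486 113.49324324] [0.52584813 0.28156716 0.163     ] 0.1777368554126353
[394 116  12  16 151] [399.85430464 123.49668874] [0.52830872 0.21898141 0.163     ] 0.1775536219743724
[440 125  13  17 162] [446.60493827 133.25925926] [0.60545605 0.28911239 0.163     ] 0.1762387671253417
[413 136  12  17 150] [418.5        143.99333333] [0.6013195  0.21539531 0.163     ] 0.17807995681853184
```

View pics/fin.png

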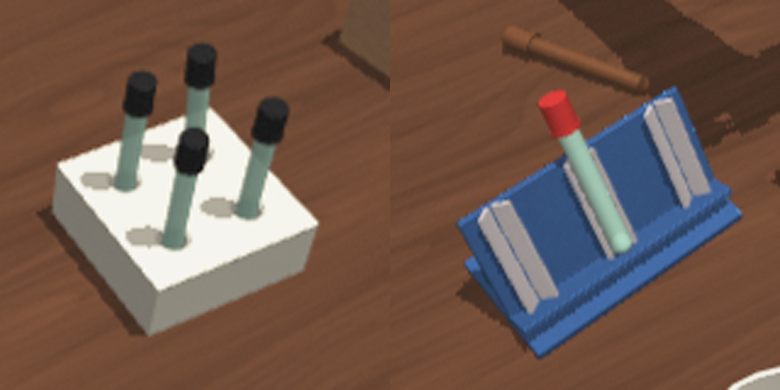

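The left crop shows all four sockets filled, caps up and at the same height (about 0.177 m). The right crop shows only the red-capped tube left in the cradle. Handing in.

```bash
python3 -c "
from cell import env
print(env.sign_off())"
```

```text
the job is handed in; nothing more can be done
None
```

Both black-capped tubes stand caps up at the bottom of the tray's two sockets, each rested before release (one leans about 5° in its loose socket); the red-capped tube is still in the cradle, I saw no sign of anything else moving, and the job was handed in at about 24 s.

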